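Deliver a seed cake from the feeder and show it to the inspection camera

TASK

Work the bird feeder's red slide knob once: pull it all the way out, so that the seed cake drops into the chute, then push it fully home, so that the cake comes out on the feeder's tongue. Pick the cake up and hold it in the air in front of the small camera's lens: level and right way up, centred on the lens at lens height, with the face bearing the three red berries turned squarely to the lens and 12 cm from it. Finish while holding it there, still; leave the figurine, pliers, nest box and tub where they stand.

Things in the scene. Friction and masses are not known exactly. Their poses are not given: they have to be found in the camera images.
- feeder: Green plastic bird feeder, fixed to the table (place and heading vary), with an orange gable roof that stays shut. Origin: centre of the underside, under the chute; z up. Housing 110 mm along x, 57 mm along y; roof 124 x 74 mm, top 124 mm high. The slide runs along its y axis: knob outside on the -y side, delivery tongue on the +y side. The chute holds one seed cake.
- tongue (a point): Centre of the cake once delivered, on the feeder's tongue: feeder y = +94 mm, 33 mm above the table; axes as the feeder's. The tongue is a shelf 36 mm wide (narrower than the cake), top 20 mm above the table, reaching to feeder y = +168 mm; a wooden perch bar 100 mm long crosses its end at y = +163 mm, top 26 mm high.
- knob (a joint): Knob travel in m: 0 fully home, 0.100 fully out; pulling along the feeder's -y raises it. A spring detent (up to 2.6 N, plus 1 N friction) presses it to the nearer end; hard stops at both ends. Its blade, 36 mm wide, top 28 mm above the table, carries the cake at the start; fully out, it lets the cake drop 8 mm; pushed home, it pushes the cake out onto the tongue and stays behind it, touching.
- knob_grip (a point): Point to grip on the red knob, on its vertical axis, 55 mm above the table; moves with the knob. The knob is an upright round stem 26 mm in diameter, 28 to 76 mm above the table, with a 30 mm head (top 10 mm). Home, it stands 100 mm to the -y side of the feeder's origin; out, 200 mm. Axes as the feeder's.
- cake: Pressed seed cake, a tan block 44 mm (x) by 40 mm (y) by 26 mm high, about 50 g. Origin: centre of its underside, z up. Its +y face bears three red berries, and a red strip runs along that edge of the top; that face leads out of the feeder, so on the tongue its axes match the feeder's. Its x faces, 44 mm apart, overhang the tongue by 4 mm each and are free to grip.
- cake_center (a point): Centre of the seed cake, 13 mm above its underside; axes as the cake's. The berry face is 20 mm from it along +y.
- camera: Small black inspection camera on a steel stand, fixed to the table (place and heading vary). Origin: centre of the round foot's underside (100 mm across). It looks level along its own -x axis. The head is 60 mm wide, 44 mm high, top 222 mm above the table.
- lens (a point): Centre of the camera lens's front glass, 200 mm above the table; axes as the camera's: it looks along -x. Cake wanted: berry face 120 mm along -x from here, so cake centre 140 mm from here, cake +y pointing along the camera's +x.
- figurine: Blue ceramic bird on a white foot, about 52 mm foot, 86 mm tall; bystander. Origin: underside of the foot.
- pliers: Pliers with blue handles lying flat, about 155 mm long along x, 13 mm high; bystander. Origin: under the pivot.
- nestbox: Wooden nest box 130 x 130 mm, about 220 mm tall, roof 160 x 150 mm; bystander. Origin: centre of its underside.
- tub: Grey plastic tub with a clamped lid, 128 x 178 mm, 87 mm high; bystander. Origin: centre of its underside.
Mind the look-alikes: they are no part of the job. Leave any blue or turquoise look-alike of the camera alone.

How it is judged (in metres and radians):
On the way, in this order (a step that is already met when the one before it is completed fails the run):
1. the knob is pulled fully out and the cake has dropped in the chute (value of joint knob above 0.094 m and z of cake in the frame of feeder below 0.0235 m), for 0.1 s.
2. the knob is pushed fully home and the cake stands out on the tongue (value of joint knob below 0.006 m and y of cake in the frame of feeder between 0.08 and 0.12 m), for 0.2 s.
At the end, for the whole second after the job is handed in: The cake is held still by the fingers alone, level within 0.2 rad and right way up, its berry face turned to the lens within 0.2 rad and 120 mm (within 18 mm) from it, its centre within 15 mm of the lens axis sideways and in height; the knob is home (within 8 mm) (y of lens in the frame of cake between 0.122 and 0.158 m and y of cake_center in the frame of camera between -0.015 and 0.015 m and z of cake_center in the frame of camera between 0.185 and 0.215 m and angle between the y axis of cake and the x axis of camera, either way round below 0.2 rad and angle between cake's own z axis and vertical below 0.2 rad and linear speed of cake below 0.02 m/s and angular speed of cake below 0.2 rad/s and contact force between the fingers and cake above 1 N and contact force between cake and camera below 0.1 N and contact force between cake and feeder below 0.1 N and value of joint knob below 0.008 m); the arm keeps its last pose, push and grip.
It fails at once if the ceramic bird figurine is moved more than 25 mm or tipped (distance of figurine from where it was at the start of the episode above 0.025 m or angle between figurine's own z axis and vertical above 0.35 rad).
It fails at once if the pliers is moved more than 25 mm or tipped (distance of pliers from where it was at the start of the episode above 0.025 m or angle between pliers's own z axis and vertical above 0.35 rad).
It fails at once if the nest box is moved more than 25 mm or tipped (distance of nestbox from where it was at the start of the episode above 0.025 m or angle between nestbox's own z axis and vertical above 0.35 rad).
It fails at once if the grey tub is moved more than 25 mm or tipped (distance of tub from where it was at the start of the episode above 0.025 m or angle between tub's own z axis and vertical above 0.35 rad).
It fails at once if the knob is pulled out again after the cake has come out (value of joint knob above 0.08 m and y of cake in the frame of feeder above 0.09 m).
It also fails if it takes over 51 s, if anything falls off the work surface, if the arm or the gripper's body presses on something with over 40 N, if the wrist force passes 120 N, or if a joint passes its speed limit or range.

ROBOT

A 6-joint arm with a two-finger parallel gripper is mounted at the origin on the work surface. World frame = base frame: x ahead of the robot, y to its left, z up, the work surface at z = 0. Lengths are in m, angles in degrees, forces in N, time in s.
With the tool pointing down it reaches from about 0.25 to 0.85 m from the base axis. Payload 12.5 kg.
Tool frame: the origin (TCP) lies at the very end of the fingers, on their centre line; the grasp point (between the pads) lies 19 mm behind it (arm.hold_point_z is the distance from the TCP to the grasp point, in m); z points along the fingers, y is the line along which they close (so a half turn about z gives the same grasp; the last joint's range is limited). The gripper opens to 93 mm and grips with 3 to 60 N. Pads are 15 mm wide; open, the fingers measure 128 mm over their backs; the gripper's body (75 mm by 188 mm) begins 65 mm behind the grasp point.
Start: joints at [-79.16, 20.094, 94.641, -0, 65.266, -4.847], TCP at [0.149, -0.529, 0.219] pointing down, gripper open.
Joint ranges: [-157.81, 157.81], [-45, 120.19], [0.68, 151.7], [-89.99, 269.99], [4.06, 180], [-164.3, 164.3]. Speed limits (degrees/s): [127.2, 127.2, 159.86, 180, 180, 180].

INTERFACE

Orientations are given as a 3x3 rotation matrix whose columns are the frame's x, y, z axes.
In Python, from rig import get_obs, eyes, arm gives the robot as it stands. The module is installed in compiled form; this text tells all that it offers.
- The arm moves only by the tool apply_moves, never from a script. Its argument "rows" is a list of rows, each a list of 3 entries, a list of its own where there are three numbers: the finger opening in cm, from 0 to 9.3, then the shift along the tool's x, y, z in cm, then the turn, a rotation vector about the tool's x, y, z in rad. In form: [[jaw, [dx, dy, dz], [wx, wy, wz]], ...]. A call has exactly 10 rows; each row shifts and turns the commanded pose from where the row before left it, along the tool's axes as they then stand; what a row does not reach is not made up. A row lasts 1/8 s, in which the tool goes at most 62.5 mm and 10.7 degrees, less where a joint would pass 70% of its speed; a pose out of reach is approached as far as the arm can. A call with a gripper value outside its range is refused whole. The fingers move at their own pace and stop on an object; the grip force is fixed at half the most. Time passes only in rows, so rows that do not move let the fingers close, or fill a call up. It gives the time, the measured TCP pose, the force, the opening and the grip force at its end, in the units of the state.
- get_obs(): the state, without advancing time (a new reading comes with each control period).
- eyes.snapshot(name): name is "scene" or "top" or "wrist"; returns a dict with "frame" (384x512x3 uint8, red, green, blue), "range_z" (384x512 float32, m along the optical axis (not along the pixel's ray), 0 where there is no reading), "fx", "fy", "cx", "cy" (pixels), "pose" (4x4, takes a point from camera to world coordinates); the wrist camera has in their place "tool_from_camera" (4x4, takes a point from camera to tool coordinates, whose origin is the TCP and whose axes are the flange's). Camera axes: x right, y down, z forward; pixel columns grow to the right and rows downward; lengths in m; the calibration is good to about 2 mm. A picture is of the moment at which its call begins: read the wrist's pose just before it.
- arm.sign_off(): hands the job in; it is judged then, once.
The state is a dict: "time_s": time; "joints": joint angles; "joint_vel": joint speeds; "joint_efforts": joint torques, N m; "position": TCP position; "eef_rot": TCP orientation; "contact_force": force on the tool from outside, world axes, zero at the start; "wrist_torque": the same for the moment, N m; "grip_width": opening from 0.0 (shut) to 1.0 (fully open); "gripper_force": force on a finger pad.
Only numpy, scipy, OpenCV 4.12 (cv2) and the standard library are available. Lean on these libraries where they do the work, as an engineer would, in place of code of your own. Each camera call takes 0.05 s, during which the arm holds its last target. There are 200 camera calls.

## Working session

There is one attempt and no reset: what is moved stays moved. The work goes in short steps, Python scripts to look and compute and a tool call to move; the robot and the scene stay as the last step left them, time stands still between calls to the robot, and variables do not carry over. Pictures are saved under pics/ and viewed, at most 10 in all, crops included, and the job is handed in when it is done.

Besides the shell and the picture viewer there is one more tool, called after "Emit:" by a JSON object that holds its "name" and its "arguments", one argument or row to a line. apply_moves: Moves the arm, as the interface text tells. Its arguments: {"type":"object","properties":{"rows":{"type":"array","items":{"type":"array"}}},"required":["rows"]}

```bash
mkdir -p pics
cat > h.py <<'E'
import numpy as np, cv2
from rig import get_obs, eyes, arm
def snap(n):
    o=get_obs(); s=eyes.snapshot(n)
    if 'pose' in s: T=np.array(s['pose'])
    else:
        W=np.eye(4); W[:3,:3]=o['eef_rot']; W[:3,3]=o['position']; T=W@np.array(s['tool_from_camera'])
    s['T']=T; return s
def cloud(s):
    z=s['range_z'].astype(float); v,u=np.mgrid[:384,:512]
    p=np.stack([(u-s['cx'])/s['fx']*z,(v-s['cy'])/s['fy']*z,z],-1)
    P=p@s['T'][:3,:3].T+s['T'][:3,3]; P[z==0]=np.nan; return P
def save(n,im,sc=1):
    im=cv2.cvtColor(im,cv2.COLOR_RGB2BGR)
    cv2.imwrite('pics/'+n+'.png',cv2.resize(im,None,fx=sc,fy=sc,interpolation=cv2.INTER_CUBIC))
E
python3 - <<'E'
from h import *
a=snap('scene');b=snap('top')
save('s1',a['frame'],1.5);save('t1',b['frame'],1.5)
np.savez('d.npz',s=cloud(a),sf=a['frame'],t=cloud(b),tf=b['frame'],sT=a['T'],tT=b['T'])
print(get_obs()); print(a['T'],b['T'],b['fx'])
E
```

```text
{'time_s': 0.1, 'joints': array([-7.91616013e+01,  2.01202276e+01,  9.46724119e+01, -5.10388770e-04,
        6.52663144e+01, -4.84698239e+00]), 'joint_vel': array([ 0.14669448, -0.03282954, -0.03798507,  0.07252579,  0.05372817,
        0.02279088]), 'joint_efforts': array([ 1.69475086e-03, -4.98025382e+01, -2.85706794e+01,  7.00876722e-02,
        2.38075719e-02, -3.47910338e-05]), 'position': array([ 0.1486619 , -0.52920894,  0.21817082]), 'eef_rot': array([[ 9.62759757e-01,  2.70358297e-01, -2.01427625e-04],
       [ 2.70358361e-01, -9.62759232e-01,  1.00906242e-03],
       [ 7.88820927e-05, -1.02594234e-03, -9.99999471e-01]]), 'contact_force': array([0.26698584, 0.13082695, 0.0342475 ]), 'wrist_torque': array([-0.01009499,  0.02186205, -0.00755222]), 'gripper_force': 0.0, 'grip_width': 0.9969107753386048}
[[ 0.89999288  0.33813761 -0.2750923   0.97108268]
 [ 0.43578244 -0.71288128  0.54944877 -0.74221305]
 [-0.01031886 -0.61438037 -0.78894251  1.26983391]
 [ 0.          0.          0.          1.        ]] [[-0.00292726 -0.99662086  0.08208714  0.445806  ]
 [-0.99998059  0.00336882  0.00524121  0.03228638]
 [-0.00550004 -0.0820702  -0.99661137  1.82413733]
 [ 0.          0.          0.          1.        ]] 498.1202862594435
```

View pics/s1.png

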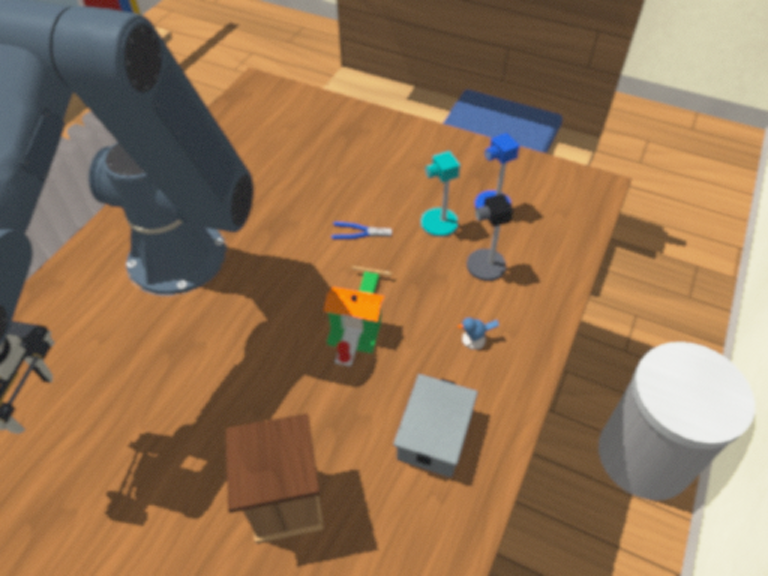

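View pics/t1.png

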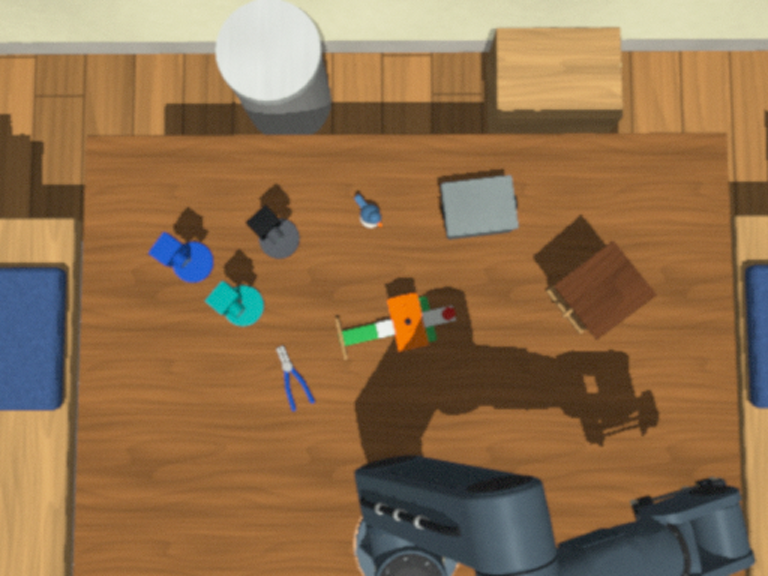

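Candidates for the camera: teal head at scene (440,165), blue at (502,150), black at (496,210). The black one on the dark foot at (487,263) is the target. For the knob, the red stem is at scene (344,352) and top (449,313). The pliers, figurine and red-free items are not confusable with it.

Run:
```python
from h import *
d=np.load('d.npz')
def rect(P):
    r=cv2.minAreaRect((P[:,:2]*1000).astype(np.float32)); return np.round(np.array(cv2.boxPoints(r))).tolist(), [round(x,1) for x in r[0]],[round(x,1) for x in r[1]],round(r[2],1)
for k in 'ts':
    P=d[k].reshape(-1,3); f=d[k+'f']; H=cv2.cvtColor(f,cv2.COLOR_RGB2HSV).reshape(-1,3).astype(int)
    h,s,v=H.T; ok=np.isfinite(P[:,2])&(np.abs(P[:,1])<.9)&(P[:,0]>.2)&(P[:,0]<1.1)
    x,y,z=P.T
    near=(x>.3)&(x<.75)&(y>-.25)&(y<.2)
    red=ok&near&((h<5)|(h>172))&(s>150)&(v>60)&(z>.03)
    org=ok&near&(h>8)&(h<18)&(s>220)&(v>180)&(z>.08)
    grn=ok&near&(h>45)&(h<80)&(s>120)&(z>.012)
    ton=grn&(z<.04)&(y>.05)
    for n,m in(('red',red),('org',org),('grn',grn),('tongue',ton)):
        if m.sum()>4: print(k,n,m.sum(),np.median(P[m],0).round(4),P[m].min(0).round(3),P[m].max(0).round(3),rect(P[m]))
    for n,(r,w) in dict(fig=((.6,.95),(-.05,.15)),tub=((.6,.95),(-.35,-.1)),nest=((.4,.8),(-.7,-.25)),cams=((.45,.95),(.2,.7))).items():
        m=ok&(z>.06)&(x>r[0])&(x<r[1])&(y>w[0])&(y<w[1])
        if m.sum(): print(k,n,m.sum(),P[m].mean(0).round(3),P[m].min(0).round(3),P[m].max(0).round(3))
    blk=ok&(v<80)&(s<90)&(z>.15)&(x>.5)&(y>.2)&(y<.6)
    print(k,'blk',blk.sum(),np.median(P[blk],0).round(3),P[blk].min(0).round(3),P[blk].max(0).round(3),rect(P[blk]))
    top=blk&(z>.215); print('top',top.sum(),rect(P[top]) if top.sum()>3 else '')
    ft=ok&(s<90)&(v<140)&(z<.03)&(z>.004)&(x>.5)&(y>.2)&(y<.6)
    print('foot',ft.sum(),np.median(P[ft],0).round(3),rect(P[ft]))
f=d['sf'];save('c1',np.hstack([f[120:200,290:370],f[170:250,205:285]]),5)
```

```text
t red 42 [ 0.5467 -0.0953  0.0744] [ 0.534 -0.107  0.067] [ 0.559 -0.082  0.087] ([[530.0, -100.0], [552.0, -111.0], [562.0, -91.0], [541.0, -80.0]], [546.2, -95.5], [23.2, 24.0], 63.3)
t org 512 [0.5401 0.0103 0.1112] [ 0.461 -0.025  0.091] [0.59  0.045 0.135] ([[459.0, 24.0], [474.0, -44.0], [593.0, -18.0], [578.0, 50.0]], [526.2, 2.8], [121.7, 69.0], 12.3)
t grn 289 [0.5015 0.0998 0.0212] [ 0.476 -0.067  0.012] [0.588 0.158 0.047] ([[437.0, 143.0], [485.0, -69.0], [591.0, -44.0], [543.0, 168.0]], [513.9, 49.5], [108.9, 217.6], 12.9)
t tongue 209 [0.498  0.1177 0.0205] [0.476 0.078 0.012] [0.523 0.158 0.032] ([[472.0, 152.0], [490.0, 74.0], [525.0, 82.0], [507.0, 160.0]], [498.4, 116.6], [36.0, 79.8], 12.6)
t fig 120 [0.78  0.087 0.073] [0.755 0.062 0.06 ] [0.83  0.127 0.095]
t tub 1604 [ 0.793 -0.18   0.09 ] [ 0.6   -0.35   0.073] [ 0.87  -0.1    0.209]
t nest 2432 [ 0.589 -0.421  0.203] [ 0.481 -0.532  0.061] [ 0.8   -0.25   0.227]
t cams 1203 [0.657 0.412 0.218] [0.532 0.277 0.18 ] [0.773 0.565 0.234]
t blk 282 [0.736 0.314 0.222] [0.703 0.277 0.183] [0.773 0.349 0.23 ] ([[686.0
[... 1087 characters left out ...]
78 0.073] [0.754 0.061 0.06 ] [0.832 0.117 0.089]
s tub 2186 [ 0.798 -0.188  0.089] [ 0.601 -0.35   0.06 ] [ 0.873 -0.1    0.203]
s nest 4040 [ 0.603 -0.436  0.19 ] [ 0.481 -0.535  0.06 ] [ 0.8   -0.25   0.224]
s cams 1262 [0.67  0.399 0.196] [0.537 0.272 0.061] [0.778 0.559 0.229]
s blk 257 [0.745 0.3   0.219] [0.712 0.276 0.179] [0.774 0.347 0.229] ([[689.0, 304.0], [732.0, 260.0], [779.0, 306.0], [736.0, 350.0]], [734.0, 305.1], [66.1, 62.2], 44.6)
top 160 ([[703.0, 320.0], [743.0, 276.0], [777.0, 306.0], [736.0, 351.0]], [739.9, 313.3], [45.6, 60.2], 42.4)
foot 419 [0.734 0.308 0.012] ([[509.0, 553.0], [600.0, 223.0], [795.0, 277.0], [705.0, 606.0]], [652.3, 414.9], [202.9, 341.6], 15.3)
```

View pics/c1.png

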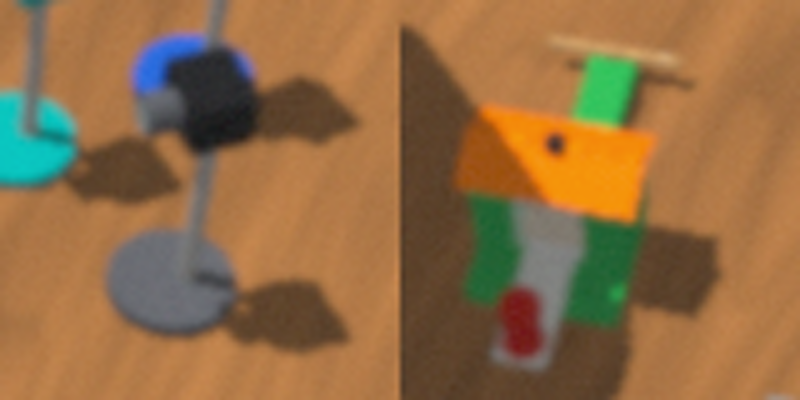

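The crop shows the black head with its grey lens barrel pointing to the left at (160,108), and the red knob at (520,320) on the grey slide. Estimated positions:
- **Feeder:** origin (0.525, 0.000), +y heading about 103°.
- **Knob:** (0.547, -0.096).
- **Camera:** +x heading about 40.5°, lens about (0.706, 0.286).

I'll raise and turn first.

Emit:
{"name": "apply_moves", "arguments": {
  "rows": [
    [9.3,[0,0,-3],[0,0,-0.152]],
    [9.3,[0,0,-4],[0,0,-0.152]],
    [9.3,[0,0,-4],[0,0,-0.152]],
    [9.3,[0,0,-4],[0,0,-0.152]],
    [9.3,[0,0,0],[0,0,-0.152]],
    [9.3,[0,0,0],[0,0,-0.152]],
    [9.3,[0,0,0],[0,0,-0.152]],
    [9.3,[0,0,0],[0,0,-0.152]],
    [9.3,[0,0,0],[0,0,-0.152]],
    [9.3,[0,0,0],[0,0,-0.152]]
  ]
}}

```text
time_s: 1.35
position: [0.1487, -0.5294, 0.3683]
eef_rot: [[-0.226, 0.974, -0.0], [0.974, 0.226, 0.001], [0.001, 0.0, -1.0]]
contact_force: [0.1, -0.1, 0.7]
grip_width: 1.001
gripper_force: 0.0
```

Emit:
{"name": "apply_moves", "arguments": {
  "rows": [
    [9.3,[1.6,2.4,0],[0,0,0]],
    [9.3,[3.2,4.7,0],[0,0,0]],
    [9.3,[3.2,4.7,0],[0,0,0]],
    [9.3,[3.2,4.7,0],[0,0,0]],
    [9.3,[3.2,4.7,0],[0,0,0]],
    [9.3,[3.2,4.7,0],[0,0,0]],
    [9.3,[3.2,4.7,0],[0,0,0]],
    [9.3,[3.2,4.7,0],[0,0,0]],
    [9.3,[3.2,4.7,0],[0,0,0]],
    [9.3,[2,3,0],[0,0,0]]
  ]
}}

```text
time_s: 2.6
position: [0.5047, -0.1475, 0.3682]
eef_rot: [[-0.223, 0.975, -0.001], [0.975, 0.223, 0.0], [0.001, -0.0, -1.0]]
contact_force: [0.8, 0.0, 0.4]
grip_width: 1.003
gripper_force: 0.0
```

```bash
cat >> h.py <<'E'
def togo(x,y,z,hd):
    "shift in cm along tool axes, after yaw to heading hd (deg) of tool y; and yaw about tool z in rad"
    o=get_obs(); R=o['eef_rot']; h=np.degrees(np.arctan2(R[1,1],R[0,1]))
    print('t',round(o['time_s'],2),'pos',o['position'].round(4),'hd',h.round(2),'tilt z',R[:,2].round(4),'F',o['contact_force'].round(1),'grip',round(o['grip_width']*93,1),round(o['gripper_force'],1))
    dh=(hd-h+90)%180-90
    a=np.radians(h+dh); Y=np.array([np.cos(a),np.sin(a),0]); X=np.array([-Y[1],Y[0],0])
    d=(np.array([x,y,z])-o['position'])*100
    print('togo tool cm',(d@X).round(2),(d@Y).round(2),(-d[2]).round(2),'wz',(-np.radians(dh)).round(4))
E
python3 - <<'E'
from h import *
togo(.547,-.096,.036,13)
s=snap('wrist');save('w1',s['frame'],1.5)
P=cloud(s).reshape(-1,3);h,S,v=cv2.cvtColor(s['frame'],cv2.COLOR_RGB2HSV).reshape(-1,3).astype(int).T
x,y,z=P.T; near=(x>.3)&(x<.75)&(y>-.25)&(y<.2)
red=near&((h<5)|(h>172))&(S>150)&(z>.066)&(z<.09)
print(red.sum(),P[red].mean(0).round(4),cv2.minEnclosingCircle((P[red][:,:2]*1000).astype(np.float32)))
org=near&(h>8)&(h<18)&(S>220)&(v>150)&(z>.085)
print(org.sum(),cv2.minAreaRect((P[org][:,:2]*1000).astype(np.float32)))
E
```

```text
t 2.6 pos [ 0.5047 -0.1475  0.3682] hd 12.87 tilt z [-6.e-04  4.e-04 -1.e+00] F [0.8 0.  0.4] grip 93.3 0.0
togo tool cm 4.07 5.29 33.22 wz -0.0023
356 [ 0.5473 -0.0984  0.0749] ((547.8732299804688, -98.55854034423828), 14.759234428405762)
0 ((0.0, 0.0), (0.0, 0.0), 0.0)
```

View pics/w1.png

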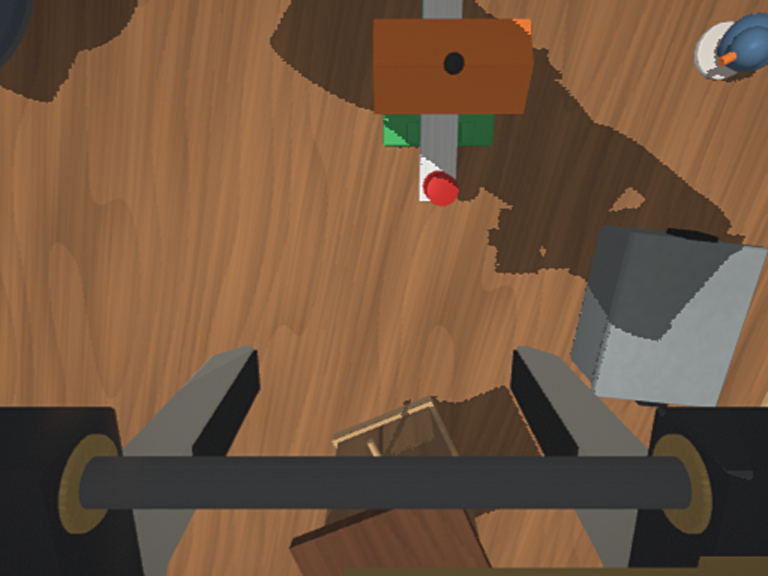

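The knob head is at wrist pixel (440,188), i.e. world (0.5475, -0.0985). The feeder edges are square to the tool. Moving over it and descending.

Emit:
{"name": "apply_moves", "arguments": {
  "rows": [
    [9.3,[1.2,1.7,3],[0,0,0]],
    [9.3,[1.3,1.8,4],[0,0,0]],
    [9.3,[1.3,1.8,4],[0,0,0]],
    [9.3,[0,0,4],[0,0,0]],
    [9.3,[0,0,4],[0,0,0]],
    [9.3,[0,0,4],[0,0,0]],
    [9.3,[0,0,4],[0,0,0]],
    [9.3,[0,0,3],[0,0,0]],
    [9.3,[0,0,2],[0,0,0]],
    [9.3,[0,0,1.2],[0,0,0]]
  ]
}}

```text
time_s: 3.9
position: [0.5463, -0.1008, 0.0355]
eef_rot: [[-0.221, 0.975, -0.001], [0.975, 0.221, 0.0], [0.001, -0.001, -1.0]]
contact_force: [-0.4, -0.4, -0.2]
grip_width: 1.002
gripper_force: 0.0
```

Emit:
{"name": "apply_moves", "arguments": {
  "rows": [
    [5,[0,0,0],[0,0,0]],
    [2,[0,0,0],[0,0,0]],
    [2,[0,0,0],[0,0,0]],
    [2,[0,0,0],[0,0,0]],
    [2,[0,0,0],[0,0,0]],
    [2,[0,0,0],[0,0,0]],
    [2,[0,0,0],[0,0,0]],
    [2,[0,0,0],[0,0,0]],
    [2,[0,0,0],[0,0,0]],
    [2,[0,0,0],[0,0,0]]
  ]
}}

```text
time_s: 5.15
position: [0.548, -0.1007, 0.0368]
eef_rot: [[-0.221, 0.975, 0.003], [0.975, 0.221, -0.0], [-0.001, 0.003, -1.0]]
contact_force: [6.3, 3.1, -3.7]
grip_width: 0.306
gripper_force: 30.0
```

Emit:
{"name": "apply_moves", "arguments": {
  "rows": [
    [2,[-0.6,0,0],[0,0,0]],
    [2,[-1.2,0,0],[0,0,0]],
    [2,[-1.3,0,0],[0,0,0]],
    [2,[-1.3,0,0],[0,0,0]],
    [2,[-1.3,0,0],[0,0,0]],
    [2,[-1.3,0,0],[0,0,0]],
    [2,[-1.3,0,0],[0,0,0]],
    [2,[-1.2,0,0],[0,0,0]],
    [2,[-0.6,0,0],[0,0,0]],
    [2,[-0.2,0,0],[0,0,0]]
  ]
}}

```text
time_s: 6.4
position: [0.5702, -0.1986, 0.0364]
eef_rot: [[-0.22, 0.975, 0.0], [0.975, 0.22, 0.004], [0.004, 0.001, -1.0]]
contact_force: [6.7, 25.0, 2.8]
grip_width: 0.306
gripper_force: 30.0
```

Run:
```python
from h import *
o=get_obs();print(o['position'],o['contact_force'],o['grip_width'])
p=o['position'][:2]-np.array([.548,-.1007]);print(np.hypot(*p),np.degrees(np.arctan2(p[1],p[0])))
```

```text
[ 0.57023731 -0.19857923  0.03644651] [ 6.74338206 25.01262517  2.81046906] 0.30624999031973177
0.10037350812715704 -77.20016884090045
```

Hard stop reached: 25 N at 100.4 mm of travel. A short hold, then push home.

Emit:
{"name": "apply_moves", "arguments": {
  "rows": [
    [2,[0,0,0],[0,0,0]],
    [2,[0,0,0],[0,0,0]],
    [2,[0.6,0,0],[0,0,0]],
    [2,[1.2,0,0],[0,0,0]],
    [2,[1.3,0,0],[0,0,0]],
    [2,[1.3,0,0],[0,0,0]],
    [2,[1.3,0,0],[0,0,0]],
    [2,[1.3,0,0],[0,0,0]],
    [2,[1.3,0,0],[0,0,0]],
    [2,[1.2,0,0],[0,0,0]]
  ]
}}

```text
time_s: 7.65
position: [0.5497, -0.1083, 0.0368]
eef_rot: [[-0.221, 0.975, 0.003], [0.975, 0.221, -0.0], [-0.001, 0.003, -1.0]]
contact_force: [7.1, 0.2, -4.9]
grip_width: 0.306
gripper_force: 30.0
```

Emit:
{"name": "apply_moves", "arguments": {
  "rows": [
    [2,[0.6,0,0],[0,0,0]],
    [2,[0.3,0,0],[0,0,0]],
    [2,[0.1,0,0],[0,0,0]],
    [2,[0,0,0],[0,0,0]],
    [2,[0,0,0],[0,0,0]],
    [2,[0,0,0],[0,0,0]],
    [2,[0,0,0],[0,0,0]],
    [2,[0,0,0],[0,0,0]],
    [2,[0,0,0],[0,0,0]],
    [2,[0,0,0],[0,0,0]]
  ]
}}

```text
time_s: 8.9
position: [0.548, -0.1004, 0.037]
eef_rot: [[-0.221, 0.975, 0.004], [0.975, 0.221, -0.002], [-0.003, 0.003, -1.0]]
contact_force: [6.9, -10.5, -6.3]
grip_width: 0.311
gripper_force: 30.0
```

Run:
```python
from h import *
o=get_obs();print(o['position'],o['contact_force'],o['grip_width'])
a=snap('scene');f=a['frame'];P=cloud(a)
h,S,v=cv2.split(cv2.cvtColor(f,cv2.COLOR_RGB2HSV).astype(int))
save('s2',f[150:260,190:290],6)
```

```text
[ 0.54803073 -0.10043513  0.03695535] [  6.94284323 -10.53219256  -6.30536844] 0.3110382676411319
```

View pics/s2.png

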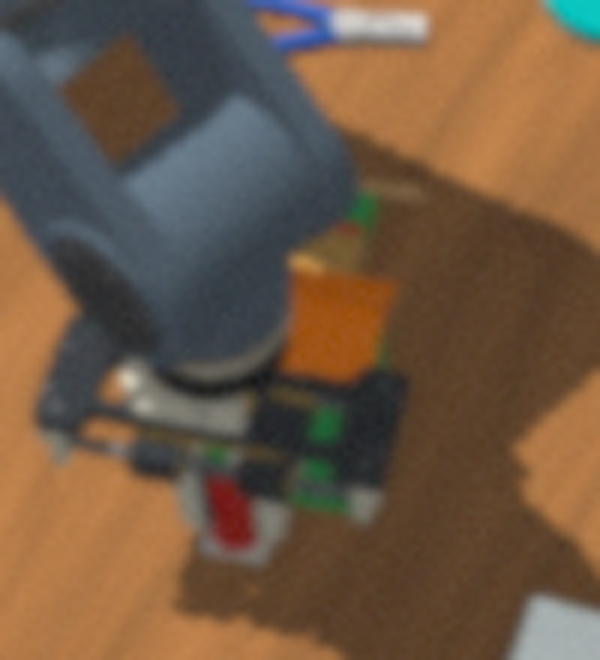

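The cake stands out on the tongue at crop (335,250), tan with the red strip on its far side. The knob is home. Releasing and rising.

Emit:
{"name": "apply_moves", "arguments": {
  "rows": [
    [9.3,[0,0,0],[0,0,0]],
    [9.3,[0,0,0],[0,0,0]],
    [9.3,[0,0,0],[0,0,0]],
    [9.3,[0,0,0],[0,0,0]],
    [9.3,[0,0,-2],[0,0,0]],
    [9.3,[0,0,-4],[0,0,0]],
    [9.3,[0,0,-5],[0,0,0]],
    [9.3,[0,0,-5],[0,0,0]],
    [9.3,[2,0,-5],[0,0,0]],
    [9.3,[4,0,-1],[0,0,0]]
  ]
}}

```text
time_s: 10.2
position: [0.5341, -0.0406, 0.26]
eef_rot: [[-0.22, 0.976, 0.005], [0.976, 0.22, -0.001], [-0.002, 0.005, -1.0]]
contact_force: [-0.4, 0.2, -0.8]
grip_width: 1.0
gripper_force: 0.0
```

Emit:
{"name": "apply_moves", "arguments": {
  "rows": [
    [9.3,[3,0,0],[0,0,0]],
    [9.3,[1,0,0],[0,0,0]],
    [9.3,[0,0,0],[0,0,0]],
    [9.3,[0,0,0],[0,0,0]],
    [9.3,[0,0,0],[0,0,0]],
    [9.3,[0,0,0],[0,0,0]],
    [9.3,[0,0,0],[0,0,0]],
    [9.3,[0,0,0],[0,0,0]],
    [9.3,[0,0,0],[0,0,0]],
    [9.3,[0,0,0],[0,0,0]]
  ]
}}

```text
time_s: 11.45
position: [0.5242, -0.0014, 0.2566]
eef_rot: [[-0.221, 0.975, 0.0], [0.975, 0.221, -0.0], [-0.0, 0.0, -1.0]]
contact_force: [0.6, 0.4, -0.4]
grip_width: 1.001
gripper_force: 0.0
```

Run:
```python
from h import *
s=snap('wrist');save('w2',s['frame'],1.5)
P=cloud(s).reshape(-1,3);h,S,v=cv2.cvtColor(s['frame'],cv2.COLOR_RGB2HSV).reshape(-1,3).astype(int).T
x,y,z=P.T; near=(np.hypot(x-.505,y-.09)<.05)
m=near&(z>.038)&(z<.056)
r=cv2.minAreaRect((P[m][:,:2]*1000).astype(np.float32))
print(m.sum(),P[m].mean(0).round(4),r)
g=near&(h>45)&(h<80);print('tongue z',np.median(z[g]))
org=(np.hypot(x-.525,y)<.09)&(z>.08)
print(cv2.minAreaRect((P[org][:,:2]*1000).astype(np.float32)))
cx,cy=r[0];togo(cx/1000,cy/1000,.0155,13)
```

```text
1541 [0.5047 0.0906 0.0464] ((504.9007263183594, 90.68206024169922), (44.047157287597656, 40.52846145629883), 13.35717487335205)
tongue z 0.020732424188039833
((524.2290649414062, -1.3631629943847656), (133.9785614013672, 71.45401000976562), 12.783329010009766)
t 11.5 pos [ 0.5242 -0.0013  0.2567] hd 12.78 tilt z [ 0.  0. -1.] F [-0.4  0.5  0.4] grip 93.3 0.0
togo tool cm 9.4 0.19 24.12 wz -0.0039
```

View pics/w2.png

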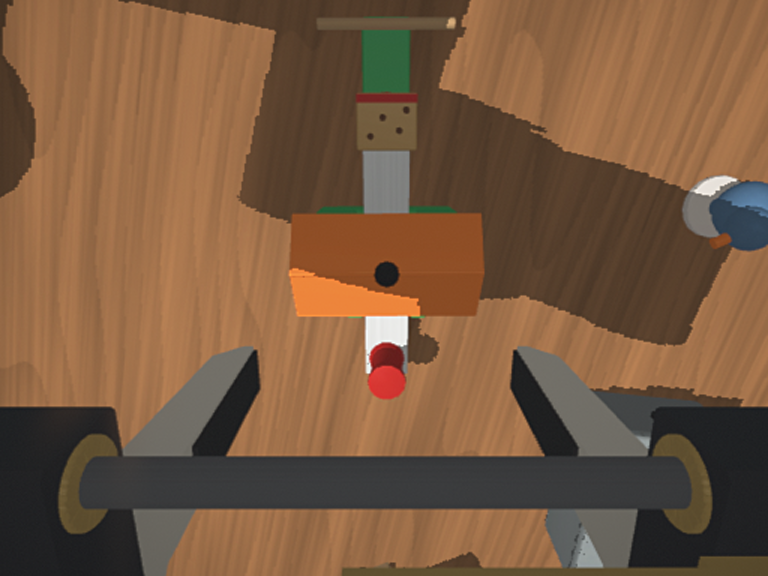

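The cake on the tongue is at wrist (387,125), berry strip outward, centre (0.505, 0.0907). The knob is home. Moving to grasp.

Emit:
{"name": "apply_moves", "arguments": {
  "rows": [
    [9.3,[2.5,0.1,0],[0,0,0]],
    [9.3,[3.5,0.1,1],[0,0,0]],
    [9.3,[2.5,0,3],[0,0,0]],
    [9.3,[0.9,0,4],[0,0,0]],
    [9.3,[0,0,4],[0,0,0]],
    [9.3,[0,0,4],[0,0,0]],
    [9.3,[0,0,3.5],[0,0,0]],
    [9.3,[0,0,2.6],[0,0,0]],
    [9.3,[0,0,1.5],[0,0,0]],
    [9.3,[0,0,0.5],[0,0,0]]
  ]
}}

```text
time_s: 12.75
position: [0.5054, 0.0908, 0.0153]
eef_rot: [[-0.221, 0.975, -0.0], [0.975, 0.221, -0.0], [0.0, -0.0, -1.0]]
contact_force: [0.1, -0.6, 0.3]
grip_width: 1.001
gripper_force: 0.0
```

Emit:
{"name": "apply_moves", "arguments": {
  "rows": [
    [9.3,[0,0,0],[0,0,0]],
    [6,[0,0,0],[0,0,0]],
    [3.5,[0,0,0],[0,0,0]],
    [3.5,[0,0,0],[0,0,0]],
    [3.5,[0,0,0],[0,0,0]],
    [3.5,[0,0,0],[0,0,0]],
    [3.5,[0,0,0],[0,0,0]],
    [3.5,[0,0,0],[0,0,0]],
    [3.5,[0,0,0],[0,0,0]],
    [3.5,[0,0,0],[0,0,0]]
  ]
}}

```text
time_s: 14.0
position: [0.5054, 0.0908, 0.0157]
eef_rot: [[-0.221, 0.975, -0.0], [0.975, 0.221, 0.0], [0.0, -0.0, -1.0]]
contact_force: [0.8, 0.5, 0.4]
grip_width: 0.473
gripper_force: 30.0
```

Emit:
{"name": "apply_moves", "arguments": {
  "rows": [
    [3.5,[0,0,-1],[0,0,0]],
    [3.5,[0,0,-2],[0,0,0]],
    [3.5,[0,0,-4],[0,0,0]],
    [3.5,[0,0,-4],[0,0,0]],
    [3.5,[0,0,-4],[0,0,0]],
    [3.5,[0,0,-4],[0,0,0]],
    [3.5,[0,0,-3],[0,0,0]],
    [3.5,[0,0,-2],[0,0,0]],
    [3.5,[0,0,-1],[0,0,0.08]],
    [3.5,[0,0,0],[0,0,0.1]]
  ]
}}

```text
time_s: 15.25
position: [0.5055, 0.0908, 0.2671]
eef_rot: [[-0.04, 0.999, 0.002], [0.999, 0.04, 0.0], [0.0, 0.002, -1.0]]
contact_force: [-0.2, -0.0, -0.5]
grip_width: 0.469
gripper_force: 30.0
```

Emit:
{"name": "apply_moves", "arguments": {
  "rows": [
    [3.5,[0,0,0],[0,0,0.1]],
    [3.5,[0,0,0],[0,0,0.1]],
    [3.5,[0,0,0],[0,0,0.1]],
    [3.5,[0,0,0],[0,0,0.1]],
    [3.5,[0,0,0],[0,0,0.1]],
    [3.5,[0,0,0],[0,0,0.1]],
    [3.5,[0,0,0],[0,0,0.1]],
    [3.5,[0,0,0],[0,0,0.1]],
    [3.5,[0,0,0],[0,0,0.1]],
    [3.5,[0,0,0],[0,0,0]]
  ]
}}

```text
time_s: 16.5
position: [0.5052, 0.0907, 0.2661]
eef_rot: [[0.755, 0.655, 0.0], [0.655, -0.755, 0.0], [0.0, 0.0, -1.0]]
contact_force: [0.4, -0.6, 0.3]
grip_width: 0.471
gripper_force: 30.0
```

Run:
```python
from h import *
s=snap('wrist');save('w3',s['frame'],1.2)
T=snap('top'); A=snap('scene')
for n,s in (('w',s),('t',T),('s',A)):
    P=cloud(s).reshape(-1,3);h,S,v=cv2.cvtColor(s['frame'],cv2.COLOR_RGB2HSV).reshape(-1,3).astype(int).T
    x,y,z=P.T; near=(np.hypot(x-.73,y-.30)<.10)&(S<110)&(v<150)
    top=near&(z>.212)&(z<.24); hd=near&(z>.17)&(z<.24); ft=near&(z>.005)&(z<.025)
    for k,m in(('top',top),('head',hd),('foot',ft)):
        if m.sum()>5:
            q=(P[m][:,:2]*1000).astype(np.float32); c,w,a=cv2.minAreaRect(q)
            print(n,k,m.sum(),P[m].mean(0).round(3),np.round(c,1),np.round(w,1),round(a,1),cv2.boxPoints((c,w,a)).round().tolist(),'circ',np.round(cv2.minEnclosingCircle(q)[0],1),round(cv2.minEnclosingCircle(q)[1],1))
togo(.6,.195,.181,-49.5)
```

```text
t top 292 [0.735 0.313 0.221] [730.4 309.7] [76.3 55.8] 40.4 [[683.0, 306.0], [719.0, 264.0], [777.0, 313.0], [741.0, 356.0]] circ [733.5 309.8] 40.9
t head 356 [0.731 0.31  0.218] [729.5 310.4] [75.9 58.8] 41.3 [[682.0, 307.0], [720.0, 263.0], [777.0, 313.0], [739.0, 358.0]] circ [732.8 309.1] 41.6
t foot 361 [0.727 0.307 0.013] [730.9 309.8] [84.6 99.2] 46.5 [[666.0, 313.0], [738.0, 245.0], [796.0, 306.0], [724.0, 375.0]] circ [736.1 315.9] 51.0
s top 213 [0.74  0.308 0.221] [733.9 307.1] [75.7 61.5] 44.4 [[685.0, 303.0], [728.0, 259.0], [782.0, 312.0], [739.0, 356.0]] circ [735.  310.5] 41.1
s head 342 [0.739 0.301 0.214] [735.5 305.7] [78.5 60.8] 48.8 [[687.0, 296.0], [733.0, 256.0], [784.0, 315.0], [739.0, 355.0]] circ [733.8 309.5] 42.2
s foot 398 [0.738 0.308 0.013] [736.8 311.6] [ 96.7 101.3] 27.6 [[670.0, 334.0], [717.0, 244.0], [803.0, 289.0], [756.0, 379.0]] circ [737.5 312.9] 52.6
t 16.65 pos [0.5053 0.0908 0.2659] hd -48.99 tilt z [ 1.e-04  0.e+00 -1.e+00] F [ 1.  -0.2 -0.8] grip 43.5 30.0
togo tool cm 13.97 -1.78 8.49 wz 0.0089
```

View pics/w3.png

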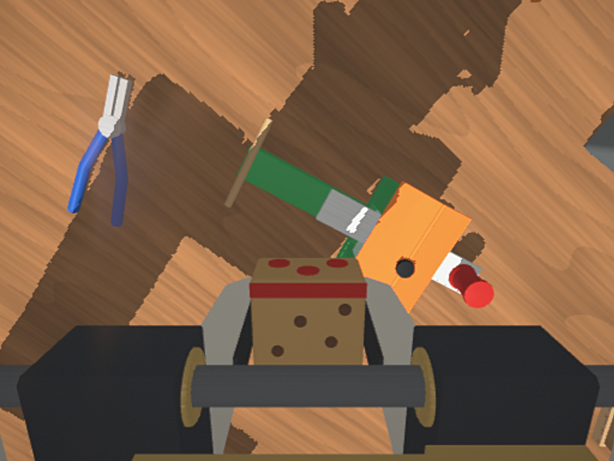

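The cake is held level with the berry face ahead at (308,268). Camera +x heading is about 41°, head over foot at (0.738, 0.314), lens about 46 mm ahead of that. I'll approach to a small stand-off and look from near.

Emit:
{"name": "apply_moves", "arguments": {
  "rows": [
    [3.5,[1,-0.1,0.5],[0,0,0]],
    [3.5,[1.5,-0.2,1],[0,0,0]],
    [3.5,[1.7,-0.2,1.2],[0,0,0]],
    [3.5,[1.7,-0.3,1.2],[0,0,0]],
    [3.5,[1.7,-0.3,1.2],[0,0,0]],
    [3.5,[1.7,-0.2,1.2],[0,0,0]],
    [3.5,[1.4,-0.2,1],[0,0,0]],
    [3.5,[0.8,-0.1,0.7],[0,0,0]],
    [3.5,[0.3,0,0.3],[0,0,0]],
    [3.5,[0,0,0],[0,0,0]]
  ]
}}

```text
time_s: 17.9
position: [0.5841, 0.18, 0.1826]
eef_rot: [[0.756, 0.655, -0.0], [0.655, -0.756, -0.0], [-0.0, 0.0, -1.0]]
contact_force: [0.8, -0.3, -0.5]
grip_width: 0.47
gripper_force: 30.0
```

Run:
```python
from h import *
s=snap('wrist');save('w4',s['frame'],1.2)
P=cloud(s).reshape(-1,3)
x,y,z=P.T; near=(np.hypot(x-.73,y-.30)<.10)
for k,m in(('top',near&(z>.212)&(z<.235)),('head',near&(z>.17)&(z<.235)),('foot',near&(z>.005)&(z<.025))):
    if m.sum()>5:
        q=(P[m][:,:2]*1000).astype(np.float32); c,w,a=cv2.minAreaRect(q)
        print(k,m.sum(),P[m].mean(0).round(3),P[m][:,2].min(),np.round(c,1),np.round(w,1),round(a,1),cv2.boxPoints((c,w,a)).round().tolist(),cv2.minEnclosingCircle(q))
togo(.5976,.192,.1827,-49)
```

```text
foot 740 [0.704 0.283 0.012] 0.005044046671990932 [703.7 282.4] [12.  64.5] 41.6 [[678.0, 303.0], [721.0, 254.0], [730.0, 262.0], [687.0, 310.0]] ((708.1507568359375, 286.3988037109375), 32.22888946533203)
t 17.95 pos [0.5841 0.1799 0.1829] hd -49.11 tilt z [ 3.e-04  0.e+00 -1.e+00] F [-0.6 -0.8 -0.2] grip 43.6 30.0
togo tool cm 1.81 -0.03 0.02 wz -0.0019
```

View pics/w4.png

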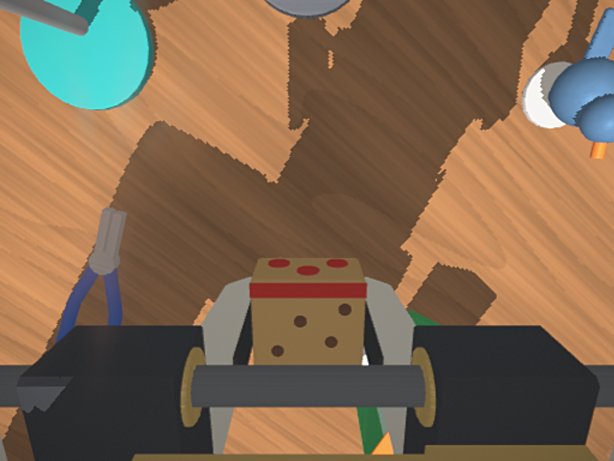

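The dark foot's front arc sits at (308,15), dead centre ahead, so lateral alignment is good. I'll close the last 1.8 cm and cross-check by casting a ray at the lens barrel.

Emit:
{"name": "apply_moves", "arguments": {
  "rows": [
    [3.5,[0.4,0,0],[0,0,0]],
    [3.5,[0.6,0,0],[0,0,0]],
    [3.5,[0.5,0,0],[0,0,0]],
    [3.5,[0.3,0,0],[0,0,0]],
    [3.5,[0,0,0],[0,0,0]],
    [3.5,[0,0,0],[0,0,0]],
    [3.5,[0,0,0],[0,0,0]],
    [3.5,[0,0,0],[0,0,0]],
    [3.5,[0,0,0],[0,0,0]],
    [3.5,[0,0,0],[0,0,0]]
  ]
}}

```text
time_s: 19.2
position: [0.5977, 0.1919, 0.1827]
eef_rot: [[0.756, 0.655, 0.0], [0.655, -0.756, 0.0], [0.0, 0.0, -1.0]]
contact_force: [-0.1, -0.0, -0.2]
grip_width: 0.466
gripper_force: 30.0
```

Run:
```python
from h import *
s=snap('scene')
def ray(u,v,z):
    d=s['T'][:3,:3]@np.array([(u-s['cx'])/s['fx'],(v-s['cy'])/s['fy'],1]);o=s['T'][:3,3];return (o+d*(z-o[2])/d[2]).round(4)
for u,v in((319,141.5),(320,142.5),(322,141)): print(ray(u,v,.2))
P=cloud(s);print(P[138:146:2,316:326:2].round(3)[...,:3].tolist())
togo(.5976,.192,.1827,-49)
f=s['frame'];save('s3',np.hstack([f[110:210,240:380]]),5)
```

```text
[0.7038 0.2911 0.2   ]
[0.7087 0.2881 0.2   ]
[0.7124 0.2978 0.2   ]
[[[0.636, 0.498, -0.0], [0.698, 0.294, 0.212], [0.705, 0.295, 0.214], [0.711, 0.298, 0.214], [0.718, 0.296, 0.218]], [[0.64, 0.487, -0.0], [0.699, 0.292, 0.204], [0.708, 0.285, 0.215], [0.714, 0.288, 0.214], [0.721, 0.29, 0.216]], [[0.646, 0.469, 0.007], [0.703, 0.283, 0.204], [0.709, 0.284, 0.206], [0.717, 0.282, 0.211], [0.723, 0.284, 0.212]], [[0.648, 0.463, 0.002], [0.703, 0.286, 0.192], [0.714, 0.272, 0.21], [0.719, 0.279, 0.206], [0.725, 0.283, 0.205]]]
t 19.25 pos [0.5977 0.1919 0.1826] hd -49.1 tilt z [ 0.  0. -1.] F [-0.5  0.4 -0.2] grip 43.8 30.0
togo tool cm -0.0 -0.02 -0.01 wz -0.0018
```

View pics/s3.png

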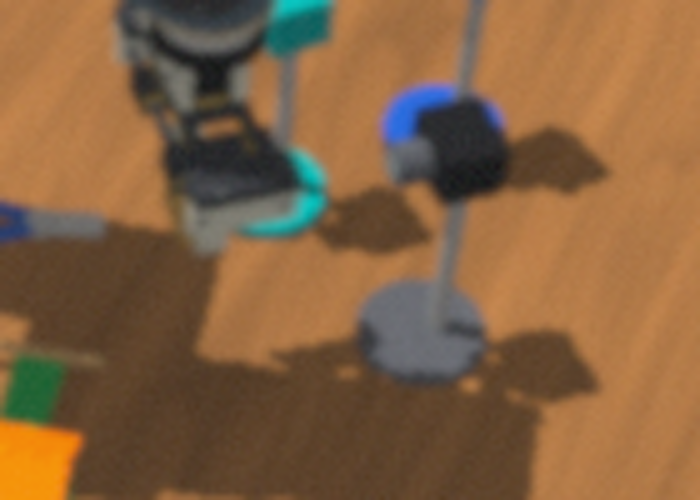

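The crop shows the barrel front at (400,160), casting to about (0.704, 0.287), which matches the (0.703, 0.284) used for the goal. The hand faces it squarely and is still, and the grip is 44 mm at 30 N.

```bash
python3 -c "
from rig import arm
print(arm.sign_off())"
```

```text
the job is handed in; nothing more can be done
None
```

I worked the knob once (out to its stop, then home) and handed the job in at about 19 s with the cake held still, berry face to the black camera's lens at about 12 cm by my measurements; the sign-off returned no verdict.

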